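# Match the spacer and try the press

## Robot

A 6-joint arm with a two-finger parallel gripper is mounted at the origin on a cart in front of the work surface, level with it; the furniture and walls round the work are solid. World frame = base frame: x ahead of the robot, y to its left, z up, the work surface at z = 0. Lengths are in mm, angles in rad, forces in N, time in s.
With the tool pointing down it reaches from about 350 to 775 mm from the base axis. Payload 7.3 kg.
Tool frame: the origin (TCP) lies midway between the tips of the shut fingers; the grasp point (between the pads) lies 19 mm behind it; x points along the fingers, z is the direction in which the jaws open and shut, and the axes are right-handed (so a half turn about x gives the same grasp; the last joint's range is limited). The gripper opens to 92 mm and grips with 3 to 60 N. Pads are 19 mm wide; open, the fingers measure 130 mm over their backs; the gripper's body (75 mm by 190 mm) begins 47 mm behind the grasp point.
Start: joints at [1.14, 0.342, 1.524, -0, 1.275, -0.146], TCP at [147.492, 503.876, 226.741] pointing down, gripper open.
Joint ranges: [-2.53, 2.53], [-0.77, 2.02], [0.04, 2.7], [-1, 4.14], [0.28, 2.66], [-3.11, 3.11]. Speed limits (rad/s): [2.57, 2.57, 3.14, 3.14, 3.14, 3.14].

## Interface

Orientations are given as [roll, pitch, yaw] about the fixed x, y, z axes, in that order (R = Rz(yaw) Ry(pitch) Rx(roll)).
In Python, from plant import monitor, optics, close_job gives the robot as it stands.
- The arm moves only by the tool send_rows, never from a script. Its argument "commands" is a list that holds one entry, the list of rows, each a list of 5 numbers: the shift along the tool's x, y, z in m, then the turn about the tool's x in degrees, then the finger opening in m, from 0 to 0.0918. A call has 1 to 10 rows; each row shifts and turns the pose as measured when the row begins, along the tool's axes as they then stand; what a row does not reach is not made up. A row lasts 1/12 s, in which the tool goes at most 41.7 mm and 7.16 degrees, less where a joint would pass 70% of its speed; a pose out of reach is approached as far as the arm can. A call with a gripper value outside its range is refused whole. The fingers move at their own pace and stop on an object; the grip force is fixed at half the most. Time passes only in rows, so rows that do not move let the fingers close. It gives the time, the measured TCP pose, the force and the opening at its end, in the units of the state.
- monitor.get_obs(): the state, without advancing time (a new reading comes with each control period).
- optics.capture(name): name is "scene" or "top" or "wrist"; returns a dict with "color" (420x560x3 uint8, blue, green, red), "camera_matrix" (3x3 intrinsics, pixels), "camera_from_world" (4x4, takes a point from world to camera coordinates); the wrist camera has in their place "T_tool_cam" (4x4, takes a point from camera to tool coordinates, whose origin is the TCP and whose axes are the tool frame's). Camera axes: x right, y down, z forward; pixel columns grow to the right and rows downward; lengths in mm; the calibration is good to about 2 mm. A picture is of the moment at which its call begins: read the wrist's pose just before it. There is no depth.
- close_job(): hands the job in, once; it reports no verdict.
The state is a dict: "time": time; "joint_positions": joint angles; "dq": joint speeds; "tau": joint torques, N m; "tool_pos": TCP position; "tcp_rot": TCP orientation; "contact_force": force on the tool from outside, world axes, zero at the start; "moment": the same for the moment, N m; "grip_width": finger opening in mm.
Only numpy, scipy, OpenCV 4.12 (cv2) and the standard library are available. Lean on these libraries where they do the work, as an engineer would, in place of code of your own. Each camera call takes 0.05 s, during which the arm holds its last target.

## Task

The bench press works with a pair of equal spacers under the two ends of its cross bar; one is already fitted. From the slanted rack take the spacer of the same height as the fitted one, lay it flat and square on the empty black-marked rest of the press and let go; then push the red pedal down, firmly but without slamming, until the cross bar is stopped by both spacers, hold it there a moment, and let it rise again. Leave everything else where it is.

Things in the scene. Friction and masses are not known exactly. Their poses are not given: they have to be found in the camera images.
- spacer_low: a blue plastic bar, 140 x 30 mm and 36 mm high, with rounded edges and two steel dots on top; 0.15 to 0.35 kg. Origin: centre of its underside; x along its 140 mm length, y across its 30 mm width, z up through its height. Lies at the start in one of the three lanes of the slanted rack (any lane), underside on the sloping board, its +x end uphill, so its z axis leans 25 degrees.
- spacer_mid: a blue plastic bar, 140 x 30 mm and 46 mm high, with rounded edges and two steel dots on top; 0.15 to 0.35 kg. Origin: centre of its underside; x along its 140 mm length, y across its 30 mm width, z up through its height. Lies at the start in one of the three lanes of the slanted rack (any lane), underside on the sloping board, its +x end uphill, so its z axis leans 25 degrees.
- spacer_high: a blue plastic bar, 140 x 30 mm and 56 mm high, with rounded edges and two steel dots on top; 0.15 to 0.35 kg. Origin: centre of its underside; x along its 140 mm length, y across its 30 mm width, z up through its height. Lies at the start in one of the three lanes of the slanted rack (any lane), underside on the sloping board, its +x end uphill, so its z axis leans 25 degrees.
- spacer_fitted: a blue plastic bar, 140 x 30 mm and 46 mm high, with rounded edges and two steel dots on top; 0.15 to 0.35 kg. Origin: centre of its underside; x along its 140 mm length, y across its 30 mm width, z up through its height. The one already fitted: it lies loose on the left rest of the press and stays there.
- rack: fixed wooden rack: a board 162 mm long, 200 mm wide, sloping 25 degrees, low edge to the robot; highest point 97 mm. Three lanes, centre lines at y = -72, 0, +72 mm; 42 mm free between bars. A 12 mm lip stops the bars at the low edge; ribs 5 mm high stand 4 mm beside each bar along its lowest 40 mm only. Origin: centre of underside; +x uphill, z up
- press: bench press, fixed: aluminium base plate 290 x 270 x 12 mm with a hinged spring pedal. Origin: on the table; x away from the robot, y left, z up. Hinge axis along y at x = +110, z = 64 mm. Left rest (fitted spacer) centred at x = -60, y = +70 mm; right rest (empty) at x = -60, y = -145 mm; its far end lies below the raised bar, so a spacer goes in from the front, under the bar
- cross_bar (a point): right end of the pedal's steel cross bar (12 mm round, along y from -185 to +100 mm in the press frame), 130 mm from the hinge, above the far part of the rests. Raised, the bar is at x = -7, z = 121 mm of the press; stopped on 46 mm spacers at x = -20, z = 64 mm
- rest (a point): centre of the empty right rest, a flush black mark 144 x 34 mm on the base plate, at the plate's top surface; axes as the press. The spacer belongs here with its underside on the mark, its length along x (either way round)
- pedal_pad (a point): middle of the top of the red pedal pad (70 mm along x, 60 mm wide), 240 mm from the hinge toward the robot; axes fixed to the pedal. Raised, it is at x = -110, z = 176 mm in the press frame; with the bar stopped on 46 mm spacers the pedal is level and it is at x = -130, z = 73 mm
- pedal (a joint): pedal angle in rad: 0 = raised (26 degrees above level), grows as it is pressed; 0.45 = level, where the bar is stopped by 46 mm spacers; 0.60 = its own limit. A spring raises it: about 2 N at the pad to start, about 5 N near level; beyond the stop the force rises steeply
- jug: clear measuring jug, 120 x 169 x 135 mm, behind the rack; leave it. Origin: centre of underside
- tub: white tub with lid, 73 mm across, 64 mm high, at the back left; leave it. Origin: centre of underside
Not all that is in view belongs to the job. Leave any pink look-alike of the spacer_fitted alone.

How it is judged:
By the outcome, as a careful person would: the job done as asked, in the order asked, and still so for the second after the job is handed in, with the robot touching nothing.
It also fails if it takes over 61 s, if anything falls off the work surface, if the arm or the gripper's body presses on something with over 40 N, if the wrist force passes 120 N, or if a joint passes its speed limit or range.

## Working session

There is one attempt and no reset: what is moved stays moved. The work goes in short steps, Python scripts to look and compute and a tool call to move; the robot and the scene stay as the last step left them, time stands still between calls to the robot, and variables do not carry over. Pictures are saved under pics/ and viewed, and the job is handed in when it is done.

Besides the shell and the picture viewer there is one more tool, called after "Request:" by a JSON object that holds its "name" and its "arguments". send_rows: Moves the arm, as the interface text tells. Its arguments: {"type":"object","properties":{"commands":{"type":"array","items":{"type":"array","items":{"type":"array","items":{"type":"number"}}}}},"required":["commands"]}

```bash
ls; mkdir -p pics
python3 - <<'E'
from plant import monitor, optics
import cv2
print(monitor.get_obs())
for n in ("scene","top","wrist"):
    c=optics.capture(n); cv2.imwrite(f"pics/{n}0.png",c["color"])
    print(n,c["camera_matrix"].tolist()); print(c.get("camera_from_world",c.get("T_tool_cam")).tolist() if n!="x" else 0)
E
```

```text
pics
{'time': 0.0, 'joint_positions': array([ 1.13998300e+00,  3.42684845e-01,  1.52500611e+00, -2.01536838e-05,
        1.27542149e+00, -1.46027968e-01]), 'dq': array([-0.00145432,  0.00038169, -0.00120721,  0.00072725,  0.00112131,
        0.00041195]), 'tau': array([-3.85188478e-04, -4.31265843e+01, -2.44214523e+01,  7.14380457e-02,
        5.60346292e-02, -1.66327150e-04]), 'tool_pos': array([147.32486093, 503.47728097, 226.06844053]), 'tcp_rot': array([ 3.00824466,  1.56927641, -1.98892381]), 'contact_force': array([ 0.3685912 , -1.17102617, -0.67465327]), 'moment': array([-0.002996  , -0.04774067,  0.01911803]), 'grip_width': 91.69450900798581}
scene [[482.75849011537156, 0.0, 283.9195934464477], [0.0, 482.75849011537156, 204.05381820825008], [0.0, 0.0, 1.0]]
[[0.8053009091751394, -0.5925357780678465, 0.019793872567671063, -499.9587299436716], [-0.27602872493653646, -0.40427313523747327, -0.871992760941955, 264.34657503547777], [0.5246890399956943, 0.6967528857742861, -0.4891184186611676, 1071.833455533092], [0.0, 0.0, 0.0, 1.0]]
top [[427.3576123437076, 0.0, 278.965542889352], [0.0, 427.3576123437076, 203.54784202152257], [0.0, 0.0, 1.0]]
[[-0.008298699791653586, -0.9995386240786588, -0.029217641190037214, -12.320744729957822], [-0.9968875573450271, 0.010560401074722697, -0.0781260260080241, 568.2425094696038], [0.07839853055021805, 0.02847835852156415, -0.9965152550279818, 1158.4590848680818], [0.0, 0.0, 0.0, 1.0]]
wrist [[353.5740095032678, 0.0, 285.7307370051146], [0.0, 353.5740095032678, 211.0582195818866], [0.0, 0.0, 1.0]]
[[0.00038409874632976365, -0.3067888487354275, 0.9517775237731466, -157.04956968944396], [-0.0003987539118526785, -0.951777565301398, -0.30678870120045243, 83.50645560928149], [0.999999846731723, -0.00026168785529887575, -0.0004879098231631988, -1.2847873415379185], [0.0, 0.0, 0.0, 1.0]]
```

View pics/scene0.png

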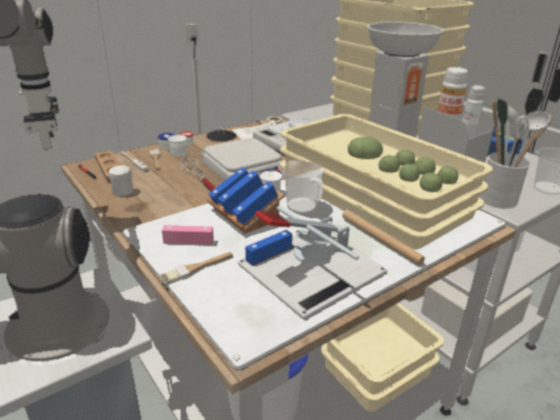

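View pics/top0.png

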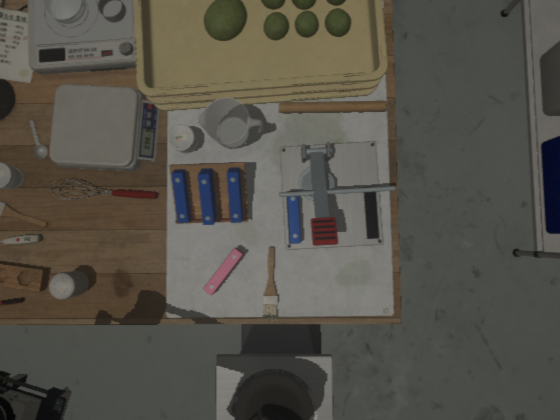

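View pics/wrist0.png

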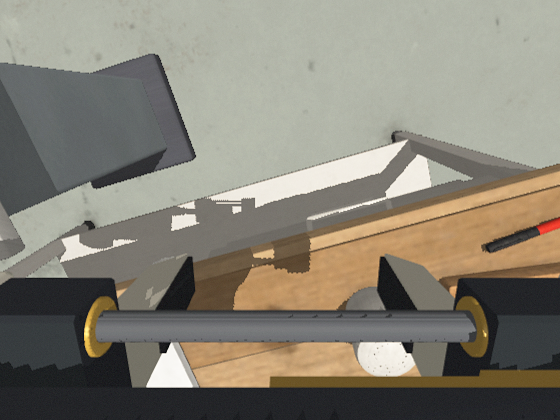

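The scene view shows three blue bars in the rack around (243,195), the press to its right with the fitted bar at (270,247) and the black rest at (325,293), and a pink decoy at (188,236). In the top view the rack bars are at x≈181, 207 and 235, the fitted bar at (294,218) and the rest at (372,215). Next I'll enlarge both views for detail.

Run:
```python
import cv2
s=cv2.imread("pics/scene0.png");t=cv2.imread("pics/top0.png")
cv2.imwrite("pics/s_rack.png",cv2.resize(s[155:245,190:300],None,fx=7,fy=6.6,interpolation=cv2.INTER_CUBIC))
cv2.imwrite("pics/t_rack.png",cv2.resize(t[155:235,165:255],None,fx=7,fy=7,interpolation=cv2.INTER_CUBIC))
cv2.imwrite("pics/t_press.png",cv2.resize(t[135:255,270:400],None,fx=5,fy=5,interpolation=cv2.INTER_CUBIC))
```

```text
(no output)
```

View pics/s_rack.png

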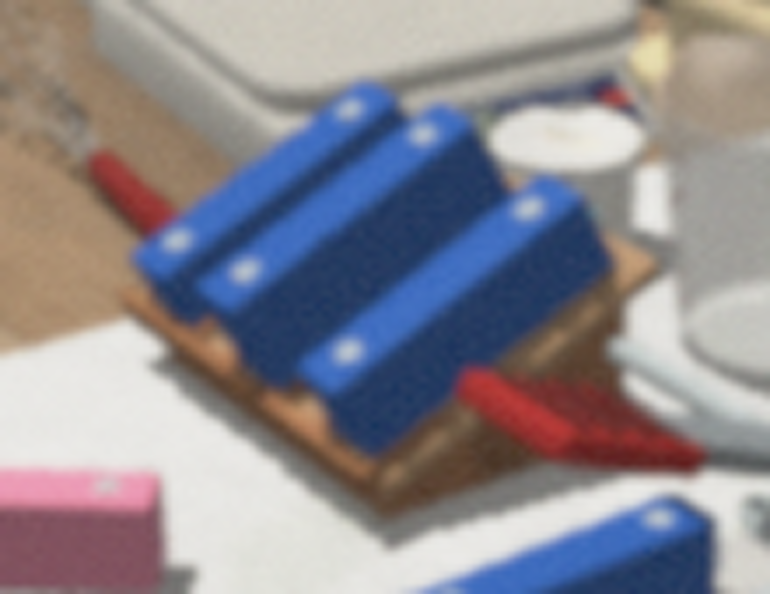

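View pics/t_rack.png

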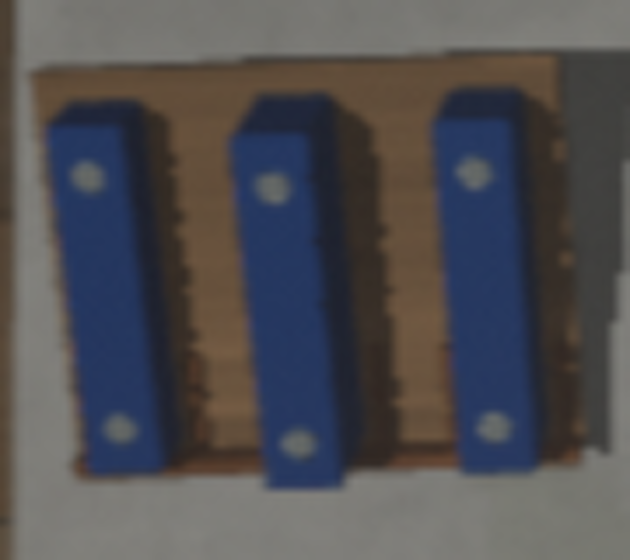

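View pics/t_press.png

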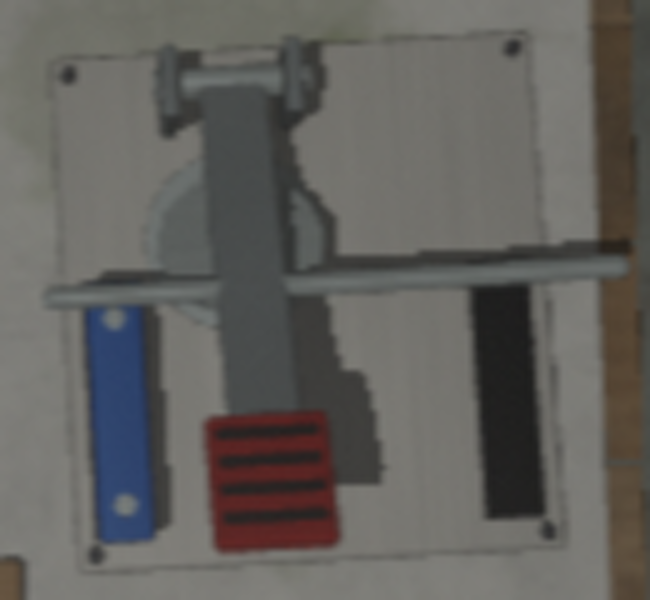

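Middle bar looks the tallest: it juts out furthest in the top view. I'll triangulate the dots in both views, and the press's screws, plate corners and rest on z=12.

```bash
cat > h.py <<'E'
import numpy as np, cv2
from plant import monitor, optics
CS={}
def cal(n):
    if n not in CS:
        c=optics.capture(n); CS[n]=(c["camera_matrix"],c["camera_from_world"])
    return CS[n]
def ray(K,T,p):
    d=np.linalg.inv(K)@[p[0],p[1],1]; R=T[:3,:3]; o=-R.T@T[:3,3]; d=R.T@d
    return o,d/np.linalg.norm(d)
def onz(n,p,z):
    o,d=ray(*cal(n),p); return o+d*(z-o[2])/d[2]
def tri(a,pa,b,pb):
    o1,d1=ray(*cal(a),pa);o2,d2=ray(*cal(b),pb)
    s,t=np.linalg.lstsq(np.c_[d1,-d2],o2-o1,rcond=None)[0]
    p,q=o1+s*d1,o2+t*d2
    return (p+q)/2,np.linalg.norm(p-q)
def Rm(r):
    from scipy.spatial.transform import Rotation as R
    return R.from_euler('xyz',r).as_matrix()
def tcp():
    o=monitor.get_obs(); return o,np.array(o["tool_pos"]),Rm(o["tcp_rot"])
E
python3 - <<'E'
from h import *
S=lambda u,v:(190+(u+.5)/7-.5,155+(v+.5)/6.6-.5)
T=lambda u,v:(165+(u+.5)/7-.5,155+(v+.5)/7-.5)
P=lambda u,v:(270+(u+.5)/5-.5,135+(v+.5)/5-.5)
np.set_printoptions(precision=1,suppress=True)
D={"L":[((350,110),(88,177)),((177,240),(121,428))],"M":[((424,134),(272,187)),((245,271),(299,444))],"R":[((530,208),(474,172)),((349,351),(494,427))]}
for k,v in D.items():
    for s,t in v: print(k,*tri("scene",S(*s),"top",T(*t)))
for n,p in dict(sc_fl=(68,75),sc_fr=(513,47),sc_nl=(96,555),sc_nr=(547,530),restnl=(487,519),restnr=(544,515),c_fl=(50,62),c_fr=(525,34),c_nl=(82,571),c_nr=(565,545)).items(): print(n,onz("top",P(*p),12))
for n,p in dict(fitF=(114,319),fitN=(125,504),).items(): print(n,onz("top",P(*p),58))
print("padcorner@176ish",[onz("top",P(*p),176) for p in((205,420),(327,412),(340,543),(217,551))])
for n,p in dict(rack_ll=(75,475),rack_lr=(580,463)).items(): print(n,onz("top",T(*p),20))
for n,p in dict(rack_hl=(33,72),rack_hr=(557,57)).items(): print(n,onz("top",T(*p),90))
o,p,R=tcp();print(R)
E
```

```text
L [624.7 242.7 110.9] 1.2857321043402798
L [533.7 240.7  68.9] 2.2624330223859714
M [617.8 170.6 129.1] 1.1774071279295641
M [526.5 168.8  86.7] 1.3918622371412361
R [623.6  98.5 120.3] 1.2374982942170858
R [532.7  96.8  77.5] 1.0504466576378306
sc_fl [721.  -30.6  12. ]
sc_fr [ 733.3 -279.8   12. ]
sc_nl [452.1 -43.6  12. ]
sc_nr [ 463.8 -291.6   12. ]
restnl [ 470.1 -258.9   12. ]
restnr [ 472.1 -290.2   12. ]
c_fl [728.5 -20.5  12. ]
c_fr [ 740.6 -286.7   12. ]
c_nl [443.3 -35.8  12. ]
c_nr [ 455.5 -301.2   12. ]
fitF [578.7 -54.8  58. ]
fitN [479.9 -59.6  58. ]
padcorner@176ish [array([519.1, -97.4, 176. ]), array([ 522.4, -155.6,  176. ]), array([ 460.1, -160.6,  176. ]), array([ 456.8, -102.2,  176. ])]
rack_ll [518.7 270.9  20. ]
rack_lr [521.6  70.   20. ]
rack_hl [668.3 269.3  90. ]
rack_hr [671.4  71.1  90. ]
[[-0.  -1.   0.3]
 [-0.   0.3  1. ]
 [-1.   0.  -0. ]]
```

Dot heights are L ≈ 90, M ≈ 108 and R ≈ 99 mm at bar centre, about 9.1 mm apart (10·cos25°). So the right-lane bar (y≈98) is the mid one. The press pose agrees across corners, screws, fitted dots and pad: yaw ≈2.75°, rest centre ≈(543,-271). First I'll turn the tool so the jaws open along y.

```bash
cat >> h.py <<'E'
def need(x,y,z,yawz):
    """world goal TCP, yaw (deg) of the tool z axis -> tool shifts in m, turn deg"""
    o,p,R=tcp()
    cur=np.degrees(np.arctan2(R[1,2],R[0,2])); turn=-((yawz-cur+180)%360-180)
    d=R.T@(np.array([x,y,z])-p)
    print("t",round(o["time"],2),"p",p.round(1),"zyaw",cur.round(2),"F",np.round(o["contact_force"],1),"w",round(o["grip_width"],1),"| tool shift mm",d.round(1),"turn",turn.round(2))
E
python3 -c "
from h import *
need(572.5,97.5,220,91.1)"
```

```text
t 0.25 p [147.4 503.7 226.4] zyaw 73.68 F [-0.2 -0.1 -0.3] w 91.6 | tool shift mm [   6.5 -522.1 -270.4] turn -17.42
```

Request:
{"name": "send_rows", "arguments": {"commands": [[[0,-0.005,0,-6,0.055],[0,-0.005,0,-6,0.055],[0,-0.005,0,-5.5,0.055]]]}}

```text
time: 0.5
tool_pos: [161.5, 500.8, 226.0]
tcp_rot: [2.473, 1.569, -2.208]
contact_force: [-0.4, -0.5, -0.5]
grip_width: 76.3
```

```bash
python3 -c "
from h import *
need(530,97.5,226,91.1)"
```

```text
t 0.5 p [161.5 500.8 226. ] zyaw 91.8 F [-0.4 -0.5 -0.5] w 76.3 | tool shift mm [ 2.000e-01 -3.557e+02 -4.147e+02] turn 0.7
```

Request:
{"name": "send_rows", "arguments": {"commands": [[[0,-0.026,-0.031,0,0.055],[0,-0.026,-0.031,0,0.055],[0,-0.026,-0.031,0,0.055],[0,-0.026,-0.031,0,0.055],[0,-0.026,-0.031,0,0.055],[0,-0.026,-0.031,0,0.055],[0,-0.026,-0.031,0,0.055],[0,-0.026,-0.031,0,0.055],[0,-0.026,-0.031,0,0.055],[0,-0.026,-0.031,0,0.055]]]}}

```text
time: 1.33
tool_pos: [437.8, 195.9, 224.8]
tcp_rot: [0.621, 1.569, 2.243]
contact_force: [0.1, 0.2, -0.1]
grip_width: 55.0
```

```bash
python3 -c "
from h import *
need(530,97.5,226,91.1)"
```

```text
t 1.33 p [437.8 195.9 224.8] zyaw 92.93 F [ 0.1  0.2 -0.1] w 55.0 | tool shift mm [  -1.5  -87.1 -103. ] turn 1.83
```

Request:
{"name": "send_rows", "arguments": {"commands": [[[0,-0.022,-0.026,0.6,0.055],[0,-0.022,-0.026,0.6,0.055],[0,-0.022,-0.026,0.6,0.055],[0,-0.021,-0.025,0,0.055],[0,0,0,0,0.055],[0,0,0,0,0.055]]]}}

```text
time: 1.83
tool_pos: [536.4, 82.6, 223.5]
tcp_rot: [-0.278, 1.571, 1.301]
contact_force: [-0.8, 0.5, -0.2]
grip_width: 54.9
```

```bash
python3 -c "
from h import *
need(572.5,97.5,226,91.1)
c=optics.capture('wrist'); cv2.imwrite('pics/w1.png',c['color'])"
```

```text
t 1.83 p [536.4  82.6 223.5] zyaw 90.48 F [-0.8  0.5 -0.2] w 54.9 | tool shift mm [ -2.5 -36.3  14.6] turn -0.62
```

View pics/w1.png

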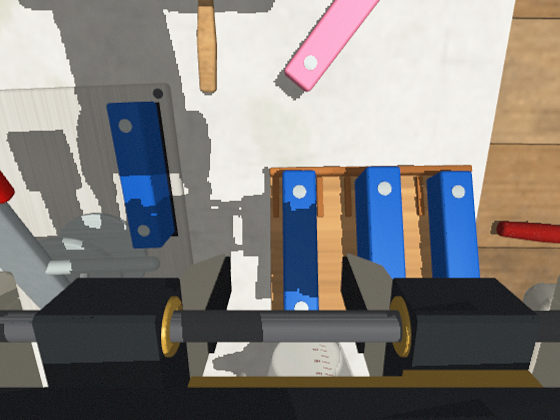

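The wrist view has the right-lane bar with dots at (300,191) and (301,307), and the fitted bar with dots at (125,126) and (144,231). I'll check both by ray casting.

```bash
cat >> h.py <<'E'
def won(p,z,c=None):
    c=c or optics.capture('wrist'); o,t,R=tcp(); T=c["T_tool_cam"]
    d=R@T[:3,:3]@np.linalg.inv(c["camera_matrix"])@[p[0],p[1],1]; q=R@T[:3,3]+t
    return q+d*(z-q[2])/d[2]
E
python3 -c "
from h import *
c=optics.capture('wrist')
for p,z in (((300,191),77.5),((301,307),120.3),((385,189),86.7),((459,191),68.9),((125,126),58),((144,231),58),((158,94),12)): print(p,won(p,z,c).round(1))
need(572.5,97.5,226,91.1)"
```

```text
(300, 191) [530.8  94.8  77.5]
(301, 307) [621.1  96.1 120.3]
(385, 189) [525.9 167.2  86.7]
(459, 191) [531.5 239.8  68.9]
(125, 126) [477.7 -61.4  58. ]
(144, 231) [577.7 -55.8  58. ]
(158, 94) [450.2 -45.1  12. ]
t 1.93 p [535.7  83.7 223.6] zyaw 90.59 F [-0.9  0.5 -0.9] w 55.0 | tool shift mm [ -2.4 -37.   13.5] turn -0.51
```

Both agree within 2 mm. Moving over the grasp point.

Request:
{"name": "send_rows", "arguments": {"commands": [[[0,-0.018,0.006,-0.3,0.055],[0,-0.018,0.006,0,0.055],[0.03,0,0,0,0.055],[0.03,0,0,0,0.055],[0,0,0,0,0.055],[0,0,0,0,0.055]]]}}

```text
time: 2.43
tool_pos: [569.2, 104.9, 165.4]
tcp_rot: [-1.169, 1.567, 0.427]
contact_force: [1.0, 0.4, -0.1]
grip_width: 55.2
```

```bash
python3 -c "
from h import *
need(571.5,96.5,69,91.1)"
```

```text
t 2.43 p [569.2 104.9 165.4] zyaw 91.47 F [ 1.   0.4 -0.1] w 55.2 | tool shift mm [96.4 -1.8 -8.6] turn 0.37
```

Request:
{"name": "send_rows", "arguments": {"commands": [[[0.01,-0.001,-0.006,0.3,0.055],[0.02,-0.001,-0.002,0,0.055],[0.01,0,0,0,0.055],[0,0,0,0,0.055],[0,0,0,0,0.055]]]}}

```text
time: 2.85
tool_pos: [572.6, 98.5, 129.6]
tcp_rot: [-1.423, 1.56, 0.171]
contact_force: [0.0, -0.4, 0.1]
grip_width: 54.9
```

```bash
python3 -c "
from h import *
need(571.5,96.5,69,91.1)"
```

```text
t 2.85 p [572.6  98.5 129.6] zyaw 91.33 F [ 0.  -0.4  0.1] w 54.9 | tool shift mm [60.6  1.8 -2.1] turn 0.23
```

Request:
{"name": "send_rows", "arguments": {"commands": [[[0.014,0,-0.002,0,0.055],[0.014,0,0,0,0.055],[0.014,0,0,0,0.055],[0.012,0,0,0,0.055],[0.004,0,0,0,0.055],[0,0,0,0,0.055]]]}}

```text
time: 3.35
tool_pos: [578.0, 96.5, 77.9]
tcp_rot: [-1.497, 1.546, 0.096]
contact_force: [-0.8, -0.1, 0.2]
grip_width: 55.0
```

```bash
python3 -c "
from h import *
need(571.5,96.5,69,91.1)
c=optics.capture('wrist'); cv2.imwrite('pics/w2.png',c['color'])"
```

```text
t 3.35 p [578.   96.5  77.9] zyaw 91.31 F [-0.8 -0.1  0.2] w 55.0 | tool shift mm [8.7 6.7 0.1] turn 0.21
```

View pics/w2.png

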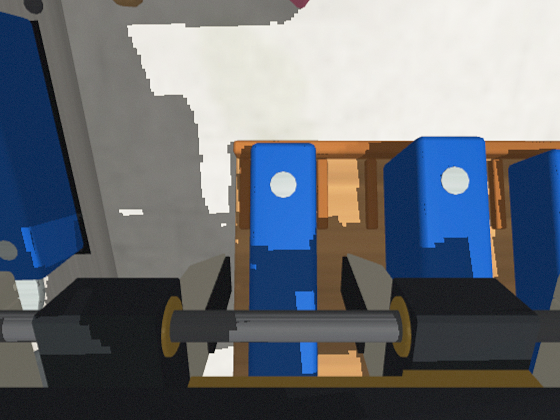

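The fingers straddle the right-lane bar, centred at col ≈284. Doing the last few mm, then closing.

Request:
{"name": "send_rows", "arguments": {"commands": [[[0.005,0.004,0,0,0.055],[0.004,0.003,0,0,0.055],[0,0,0,0,0.055],[0,0,0,0,0.055]]]}}

```text
time: 3.73
tool_pos: [572.4, 96.5, 71.6]
tcp_rot: [-1.509, 1.541, 0.085]
contact_force: [0.2, 0.6, -0.1]
grip_width: 54.6
```

```bash
python3 -c "
from h import *
need(571.5,96.5,69,91.1); print(tcp()[2].round(3))"
```

```text
t 3.73 p [572.4  96.5  71.6] zyaw 91.31 F [ 0.2  0.6 -0.1] w 54.6 | tool shift mm [2.6 1.  0. ] turn 0.21
[[ 0.03  -0.999 -0.023]
 [ 0.003 -0.023  1.   ]
 [-1.    -0.03   0.002]]
```

Request:
{"name": "send_rows", "arguments": {"commands": [[[0.003,0.001,0,0,0.055],[0,0,0,0,0.02],[0,0,0,0,0.015],[0,0,0,0,0.015],[0,0,0,0,0.015],[0,0,0,0,0.015],[0,0,0,0,0.015]]]}}

```text
time: 4.32
tool_pos: [571.7, 96.4, 69.1]
tcp_rot: [-1.517, 1.54, 0.076]
contact_force: [0.1, 1.0, -0.7]
grip_width: 30.0
```

```bash
python3 -c "
from h import *
need(571.5,96.5,69,91.1); print(tcp()[2].round(3))"
```

```text
t 4.32 p [571.7  96.4  69.1] zyaw 91.31 F [ 0.1  1.  -0.7] w 30.0 | tool shift mm [0.1 0.2 0.2] turn 0.21
[[ 0.031 -0.999 -0.023]
 [ 0.002 -0.023  1.   ]
 [-1.    -0.031  0.002]]
```

Gripped at width 30.0. Lifting straight up, slowly at first.

Request:
{"name": "send_rows", "arguments": {"commands": [[[-0.006,0,0,0,0.015],[-0.01,0,0,0,0.015],[-0.015,0,0,0,0.015],[-0.02,0,0,0,0.015],[-0.02,0,0,0,0.015],[-0.025,0,0,0,0.015],[-0.03,0,0,0,0.015],[-0.03,0,0,0,0.015],[-0.02,0,0,0,0.015],[0,0,0,0,0.015]]]}}

```text
time: 5.15
tool_pos: [562.9, 96.2, 255.4]
tcp_rot: [-1.47, 1.548, 0.124]
contact_force: [0.1, 0.5, -2.3]
grip_width: 29.9
```

```bash
python3 -c "
from h import *
need(480,-280,245,92.75); print(tcp()[2].round(3))
for n in ('wrist','scene'):
  c=optics.capture(n); cv2.imwrite('pics/%s3.png'%n,c['color'])"
```

```text
t 5.15 p [562.9  96.2 255.4] zyaw 91.32 F [ 0.1  0.5 -2.3] w 29.9 | tool shift mm [   7.4   91.7 -374.2] turn -1.43
[[ 0.022 -0.999 -0.023]
 [ 0.003 -0.023  1.   ]
 [-1.    -0.023  0.002]]
```

View pics/wrist3.png

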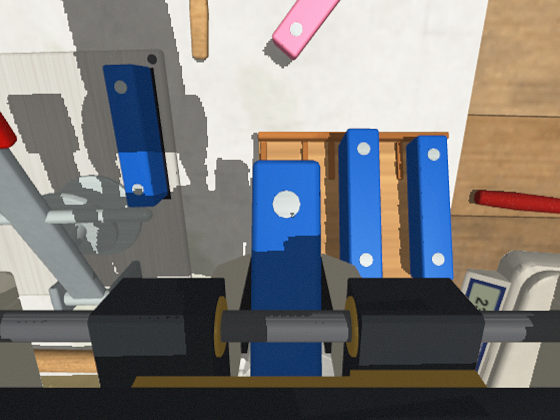

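View pics/scene3.png

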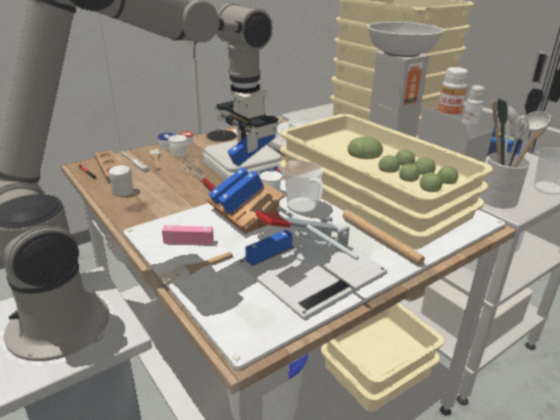

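The bar is held, still about 25° nose-down toward the robot, and the other bars are undisturbed. Next I'll move above the press and view the black rest from the wrist.

Request:
{"name": "send_rows", "arguments": {"commands": [[[0,0,-0.015,0,0.015],[0,0,-0.025,0,0.015],[0,0,-0.03,0,0.015],[0,0,-0.03,0,0.015],[0,0,-0.03,0,0.015],[0,0,-0.03,-0.5,0.015],[0,0,-0.025,-0.5,0.015],[0,0,-0.015,-0.4,0.015],[0,0,0,0,0.015],[0,0,0,0,0.015]]]}}

```text
time: 6.08
tool_pos: [556.2, -109.2, 225.7]
tcp_rot: [1.03, 1.544, 2.652]
contact_force: [-0.6, 0.9, -3.3]
grip_width: 29.5
```

```bash
python3 -c "
from h import *
need(480,-273,245,92.75); print(tcp()[2].round(3))
c=optics.capture('wrist'); cv2.imwrite('pics/w4.png',c['color'])"
```

```text
t 6.08 p [ 556.2 -109.2  225.7] zyaw 92.94 F [-0.6  0.9 -3.3] w 29.5 | tool shift mm [ -19.6   84.9 -159.4] turn 0.19
[[-0.024 -0.998 -0.051]
 [ 0.013 -0.052  0.999]
 [-1.     0.023  0.014]]
```

View pics/w4.png

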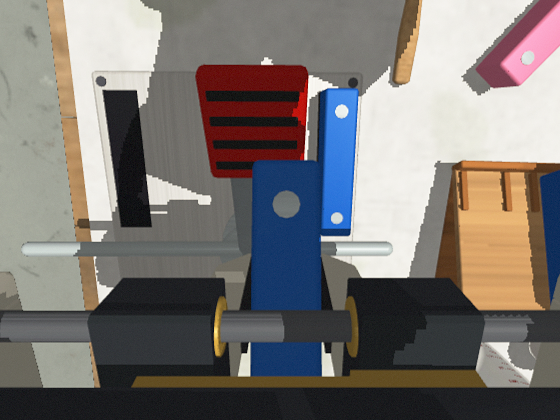

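I note the arm sagged to z=226 in that traverse, so I'll raise it. The wrist view has the black rest with near corners at (104,91) and (137,90), its far visible edge at v≈227, and plate screws at (101,81) and (353,83).

```bash
python3 -c "
from h import *
c=optics.capture('wrist'); im=c['color']
m=((im.max(2)<60)).astype(np.uint8); m[:, :95]=0; m[:,160:]=0; m[:88]=0; m[232:]=0
n,l,s,ce=cv2.connectedComponentsWithStats(m); i=1+s[1:,4].argmax(); print(s[i],cv2.minAreaRect(np.argwhere(l==i)[:,::-1].astype(np.float32)))
for v in (95,120,150,180,210,222):
    u=np.where(l[v]==i)[0]; a,b=won((u.min()-.5,v),12,c),won((u.max()+.5,v),12,c); print(v,u.min(),u.max(),a.round(1),b.round(1))
for p,z in (((104,90.5),12),((137,89.5),12),((101,81),12),((353,83),12),((342,111),58),((337,218),58)): print(p,won(p,z,c).round(1))
"
```

```text
[ 103   91   49  136 4335] ((127.85880279541016, 158.3907012939453), (139.9799346923828, 32.808074951171875), 82.7468032836914)
95 104 136 [ 475.2 -292.9   12. ] [ 473.5 -260.3   12. ]
120 107 139 [ 499.4 -292.2   12. ] [ 497.6 -258.9   12. ]
150 111 142 [ 529.6 -290.8   12. ] [ 527.9 -257.7   12. ]
180 115 145 [ 561.3 -289.4   12. ] [ 559.7 -256.5   12. ]
210 118 149 [ 594.6 -288.9   12. ] [ 593.  -254.2   12. ]
222 120 150 [ 608.4 -287.9   12. ] [ 606.8 -253.9   12. ]
(104, 90.5) [ 470.9 -292.    12. ]
(137, 89.5) [ 468.3 -259.4   12. ]
(101, 81) [ 462.2 -294.2   12. ]
(353, 83) [450.8 -45.3  12. ]
(342, 111) [477.9 -61.3  58. ]
(337, 218) [577.9 -56.4  58. ]
```

Request:
{"name": "send_rows", "arguments": {"commands": [[[-0.015,0,0,0,0.015],[-0.02,0,0,0,0.015],[0,0,0,0,0.015]]]}}

```text
time: 6.43
tool_pos: [556.2, -104.8, 259.4]
tcp_rot: [1.028, 1.538, 2.655]
contact_force: [0.5, 0.2, -1.7]
grip_width: 29.5
```

Rest from the two views: centre ≈(542,-272.5), yaw ≈2.6°, consistent with the top view to about 2 mm. Moving to the front of the rest lane, staying high.

Request:
{"name": "send_rows", "arguments": {"commands": [[[-0.002,0.01,-0.01,0,0.015],[-0.002,0.012,-0.02,0,0.015],[-0.002,0.012,-0.025,0,0.015],[-0.002,0.01,-0.03,0,0.015],[-0.002,0.01,-0.03,0,0.015],[-0.001,0.008,-0.025,0,0.015],[0,0.004,-0.015,0,0.015],[0,0,0,0,0.015],[0,0,0,0,0.015]]]}}

```text
time: 7.18
tool_pos: [493.0, -263.5, 262.1]
tcp_rot: [1.016, 1.53, 2.657]
contact_force: [0.7, 0.4, -3.1]
grip_width: 30.1
```

```bash
python3 -c "
from h import *
need(490,-275,100,92.6); print(tcp()[2].round(3))
c=optics.capture('wrist'); cv2.imwrite('pics/w5.png',c['color'])"
```

```text
t 7.18 p [ 493.  -263.5  262.1] zyaw 93.96 F [ 0.7  0.4 -3.1] w 30.1 | tool shift mm [161.8  -1.9 -14.7] turn 1.36
[[-0.036 -0.997 -0.069]
 [ 0.019 -0.07   0.997]
 [-0.999  0.035  0.022]]
```

View pics/w5.png

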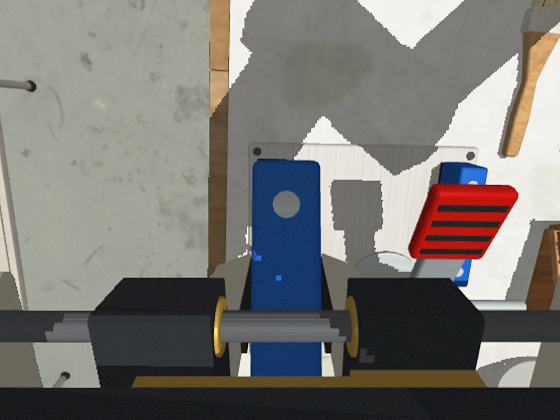

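Request:
{"name": "send_rows", "arguments": {"commands": [[[0.01,0,-0.006,0.7,0.015],[0.018,0,-0.005,0.6,0.015],[0.02,0,-0.003,0,0.015],[0.02,0,0,0,0.015],[0.02,0,0,0,0.015],[0.02,0,0,0,0.015],[0.015,0,0,0,0.015],[0.008,0,0,0,0.015],[0,0,0,0,0.015],[0,0,0,0,0.015]]]}}

```text
time: 8.07
tool_pos: [490.3, -265.6, 119.3]
tcp_rot: [1.008, 1.527, 2.635]
contact_force: [0.5, -0.9, -3.0]
grip_width: 29.7
```

```bash
python3 -c "
from h import *
need(498,-274.3,60,92.6); print(tcp()[2].round(3))
for n in ('wrist','scene'):
  c=optics.capture(n); cv2.imwrite('pics/%s6.png'%n,c['color'])
s=c['color'][200:330,200:420]; cv2.imwrite('pics/scene6z.png',cv2.resize(s,None,fx=3.6,fy=3.6,interpolation=cv2.INTER_CUBIC))"
```

```text
t 8.07 p [ 490.3 -265.6  119.3] zyaw 93.17 F [ 0.5 -0.9 -3. ] w 29.7 | tool shift mm [ 58.8  -9.3 -10.5] turn 0.57
[[-0.038 -0.998 -0.055]
 [ 0.021 -0.056  0.998]
 [-0.999  0.037  0.023]]
```

View pics/wrist6.png

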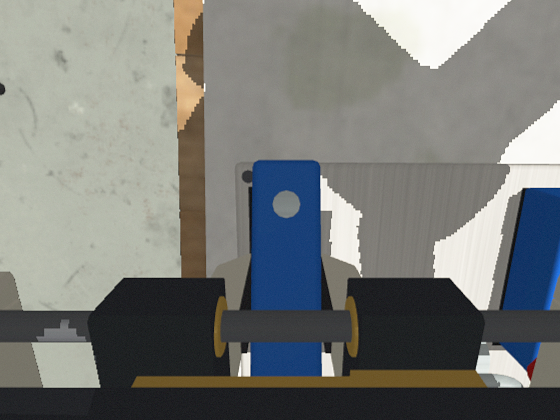

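View pics/scene6z.png

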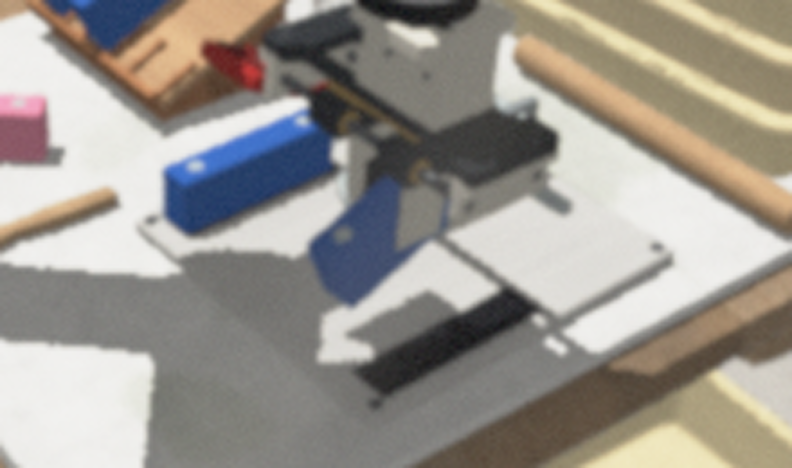

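Request:
{"name": "send_rows", "arguments": {"commands": [[[0.01,-0.003,-0.005,0.3,0.015],[0.015,-0.004,-0.004,0.3,0.015],[0.015,-0.004,-0.001,0,0.015],[0.01,-0.002,0,0,0.015],[0,0,0,0,0.015],[0,0,0,0,0.015]]]}}

```text
time: 8.67
tool_pos: [507.0, -278.5, 71.1]
tcp_rot: [1.092, 1.542, 2.707]
contact_force: [-0.1, -0.0, -2.1]
grip_width: 29.8
```

```bash
python3 -c "
from h import *
need(502.3,-274.2,50,92.6); print(tcp()[2].round(3))"
```

```text
t 8.67 p [ 507.  -278.5   71.1] zyaw 92.48 F [-0.1 -0.  -2.1] w 29.8 | tool shift mm [21.3  4.   4.2] turn -0.12
[[-0.027 -0.999 -0.043]
 [ 0.012 -0.044  0.999]
 [-1.     0.026  0.013]]
```

Request:
{"name": "send_rows", "arguments": {"commands": [[[0.008,0.002,0.003,0,0.015],[0.006,0.002,0.001,0,0.015],[0.003,0,0,0,0.015],[0,0,0,0,0.015]]]}}

```text
time: 9.0
tool_pos: [502.4, -274.6, 54.5]
tcp_rot: [1.116, 1.544, 2.73]
contact_force: [0.1, 0.4, -2.7]
grip_width: 29.8
```

```bash
python3 -c "
from h import *
need(502.3,-274.2,50,92.6); print(tcp()[2].round(3))"
```

```text
t 9.0 p [ 502.4 -274.6   54.5] zyaw 92.47 F [ 0.1  0.4 -2.7] w 29.8 | tool shift mm [4.5 0.  0.4] turn -0.13
[[-0.024 -0.999 -0.043]
 [ 0.011 -0.043  0.999]
 [-1.     0.024  0.012]]
```

Now lowering with a forward component so the low end stays put while the bar levels.

Request:
{"name": "send_rows", "arguments": {"commands": [[[0.003,0,0,0,0.015],[0.003,-0.001,0,0,0.015],[0.003,-0.002,0,0,0.015],[0,0,0,0,0.015]]]}}

```text
time: 9.33
tool_pos: [505.9, -274.7, 46.5]
tcp_rot: [1.137, 1.546, 2.751]
contact_force: [-1.2, 1.2, -2.1]
grip_width: 30.2
```

```bash
python3 -c "
from h import *
need(522,-273.4,31,92.6)
for n in ('wrist','scene'):
  c=optics.capture(n); cv2.imwrite('pics/%s7.png'%n,c['color'])
s=c['color'][200:330,200:420]; cv2.imwrite('pics/scene7z.png',cv2.resize(s,None,fx=3.6,fy=3.6,interpolation=cv2.INTER_CUBIC))"
```

```text
t 9.33 p [ 505.9 -274.7   46.5] zyaw 92.46 F [-1.2  1.2 -2.1] w 30.2 | tool shift mm [ 15.1 -16.5   0.5] turn -0.14
```

View pics/scene7z.png

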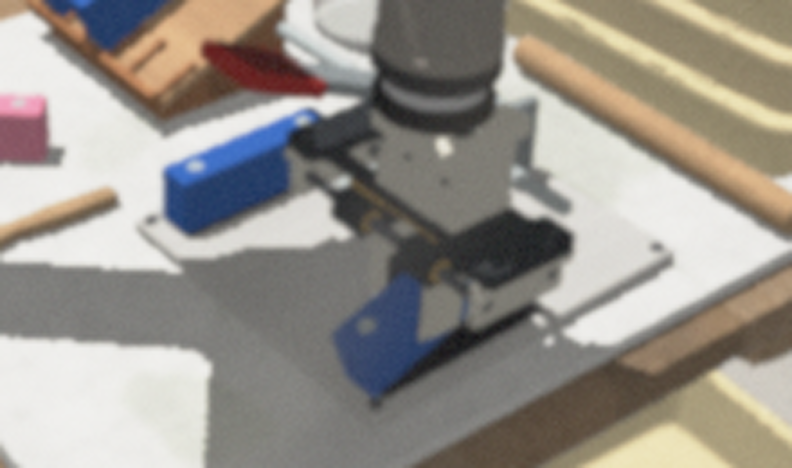

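View pics/wrist7.png

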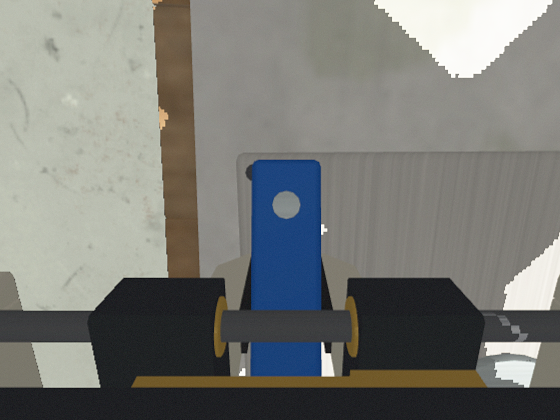

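The low end is at the plate's near edge by the screw (scene crop (375,400)), just about touching. Continuing.

Request:
{"name": "send_rows", "arguments": {"commands": [[[0.003,-0.003,0,0,0.015],[0.003,-0.003,0,0,0.015],[0.003,-0.003,0,0,0.015]]]}}

```text
time: 9.68
tool_pos: [514.5, -274.4, 38.2]
tcp_rot: [1.162, 1.546, 2.775]
contact_force: [-3.3, 0.0, 1.4]
grip_width: 29.5
```

```bash
python3 -c "
from h import *
need(522,-273.4,31,92.6)"
```

```text
t 9.68 p [ 514.5 -274.4   38.2] zyaw 92.45 F [-3.3  0.   1.4] w 29.5 | tool shift mm [ 7.  -7.7  0.6] turn -0.15
```

Request:
{"name": "send_rows", "arguments": {"commands": [[[0.003,-0.003,0,0,0.015],[0.003,-0.003,0,0,0.015],[0.002,-0.001,0,0,0.015]]]}}

```text
time: 9.93
tool_pos: [521.8, -274.0, 28.8]
tcp_rot: [1.18, 1.545, 2.794]
contact_force: [-0.5, 1.1, 4.3]
grip_width: 29.9
```

```bash
python3 -c "
from h import *
need(532,-273.,31,92.6)
for n in ('wrist','scene'):
  c=optics.capture(n); cv2.imwrite('pics/%s8.png'%n,c['color'])
s=c['color'][200:330,200:420]; cv2.imwrite('pics/scene8z.png',cv2.resize(s,None,fx=3.6,fy=3.6,interpolation=cv2.INTER_CUBIC))"
```

```text
t 9.93 p [ 521.8 -274.    28.8] zyaw 92.48 F [-0.5  1.1  4.3] w 29.9 | tool shift mm [ -2.4 -10.2   0.6] turn -0.12
```

View pics/scene8z.png

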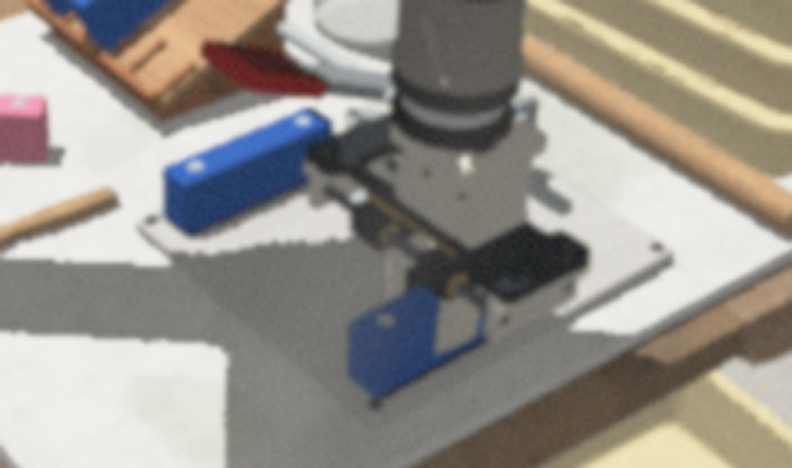

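View pics/wrist8.png

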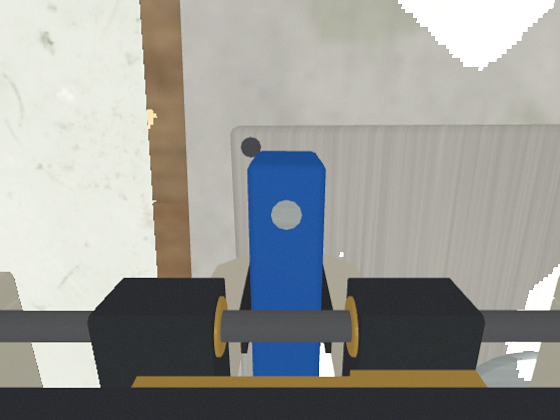

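Nearly level: its top edge is parallel to the fitted bar's. One more gentle press, then I'll measure its near dot at (286,215).

Request:
{"name": "send_rows", "arguments": {"commands": [[[0.003,-0.001,0,0,0.015],[0.002,0,0,0,0.015],[0,0,0,0,0.015]]]}}

```text
time: 10.28
tool_pos: [522.9, -273.9, 28.2]
tcp_rot: [1.206, 1.547, 2.821]
contact_force: [0.4, -0.2, -4.0]
grip_width: 29.9
```

```bash
python3 -c "
from h import *
need(532,-273.,31,92.6)
c=optics.capture('wrist'); cv2.imwrite('pics/w9.png',c['color'])
im=c['color']; m=((im.min(2)>110)&(im.max(2)-im.min(2)<60)).astype(np.uint8); m[:, :262]=0;m[:,312:]=0;m[:180]=0;m[250:]=0
n,l,s,ce=cv2.connectedComponentsWithStats(m);i=1+s[1:,4].argmax();print(s[i],ce[i],won(ce[i],58,c))
"
```

```text
t 10.28 p [ 522.9 -273.9   28.2] zyaw 92.52 F [ 0.4 -0.2 -4. ] w 29.9 | tool shift mm [-3.  -9.   0.6] turn -0.08
[271 200  31  30 709] [285.98730606 214.70662906] [ 482.72524702 -277.2858216    58.        ]
```

View pics/w9.png

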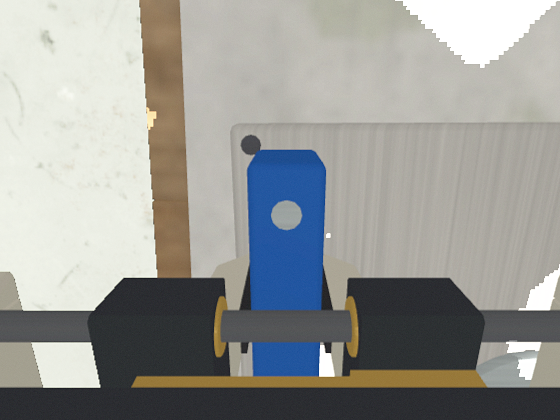

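Bar centre ≈(533,-275). It needs about +9 mm forward and +2 mm left to sit on the rest, so I'll slide it there.

Request:
{"name": "send_rows", "arguments": {"commands": [[[-0.001,-0.003,0.001,0,0.015],[0,-0.003,0.001,0,0.015],[0,-0.002,0,0,0.015],[0,0,0,0,0.015]]]}}

```text
time: 10.67
tool_pos: [531.9, -271.5, 27.6]
tcp_rot: [1.195, 1.547, 2.809]
contact_force: [-2.5, 0.3, 5.8]
grip_width: 29.9
```

```bash
cat >> h.py <<'E'
def dot():
    c=optics.capture('wrist'); im=c['color']; m=((im.min(2)>110)&(im.max(2)-im.min(2)<60)).astype(np.uint8); m[:, :262]=0;m[:,312:]=0;m[:180]=0;m[250:]=0
    n,l,s,ce=cv2.connectedComponentsWithStats(m);i=1+s[1:,4].argmax();print(s[i],ce[i],won(ce[i],58,c).round(1))
E
python3 -c "
from h import *
need(532,-272,28,92.6); dot()
for n in ('scene','top'):
  c=optics.capture(n); cv2.imwrite('pics/%s10.png'%n,c['color'])
  s=c['color'][200:330,200:420] if n=='scene' else c['color'][135:255,270:400]; cv2.imwrite('pics/%s10z.png'%n,cv2.resize(s,None,fx=3.6,fy=3.6,interpolation=cv2.INTER_CUBIC))"
```

```text
t 10.67 p [ 531.9 -271.5   27.6] zyaw 92.49 F [-2.5  0.3  5.8] w 29.9 | tool shift mm [-0.4 -0.  -0.5] turn -0.11
[271 200  31  30 708] [286.04096045 214.71892655] [ 491.3 -274.8   58. ]
```

View pics/scene10z.png

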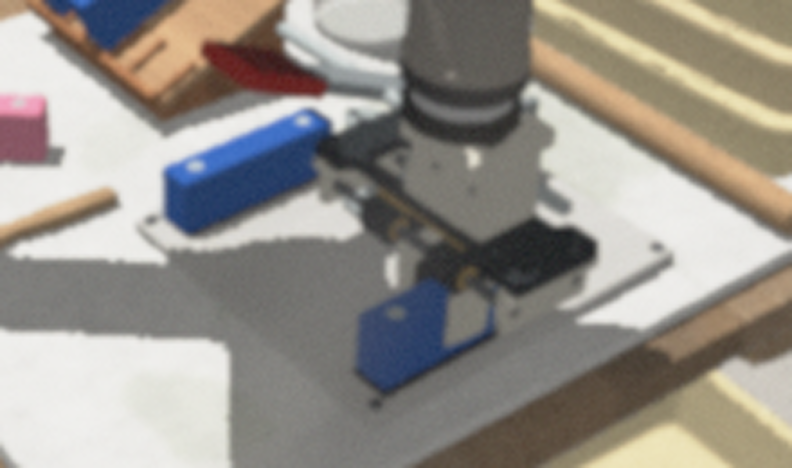

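Bar centre now ≈(541.3,-272.5), on target. A thin black rim of the rest shows around it. Releasing.

Request:
{"name": "send_rows", "arguments": {"commands": [[[0,0,0,0,0.034],[0,0,0,0,0.045],[0,0,0,0,0.055],[0,0,0,0,0.055]]]}}

```text
time: 11.15
tool_pos: [532.6, -271.9, 27.8]
tcp_rot: [1.184, 1.55, 2.798]
contact_force: [-0.7, 0.5, -0.8]
grip_width: 49.3
```

```bash
python3 -c "
from h import *
need(532,-272,28,92.6); dot()
c=optics.capture('wrist'); cv2.imwrite('pics/w11.png',c['color'])"
```

```text
t 11.15 p [ 532.6 -271.9   27.8] zyaw 92.46 F [-0.7  0.5 -0.8] w 49.3 | tool shift mm [-0.2  0.6 -0.1] turn -0.14
[272 199  32  30 708] [287.51553672 213.13135593] [ 491.3 -274.6   58. ]
```

View pics/w11.png

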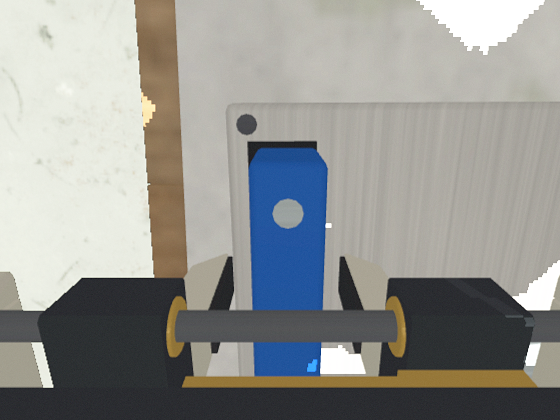

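Released with no shift. Retreating up and slightly back.

Request:
{"name": "send_rows", "arguments": {"commands": [[[-0.006,0,0,0,0.055],[-0.01,0.001,0,0,0.055],[-0.015,0.002,0,0,0.055],[-0.02,0.003,0,0,0.055],[-0.03,0.003,-0.002,0,0.055],[-0.03,0.002,-0.002,0,0.055],[-0.03,0,0,0,0.055],[-0.03,0,0,0,0.055],[-0.02,0,0,0,0.055],[0,0,0,0,0.055]]]}}

```text
time: 12.08
tool_pos: [523.7, -277.5, 234.6]
tcp_rot: [1.204, 1.55, 2.818]
contact_force: [0.4, 0.1, 0.9]
grip_width: 55.1
```

```bash
python3 -c "
from h import *
need(532,-272,220,92.6); print(tcp()[2].round(3))
c=optics.capture('wrist'); cv2.imwrite('pics/w12.png',c['color'])"
```

```text
t 12.08 p [ 523.7 -277.5  234.6] zyaw 92.45 F [0.4 0.1 0.9] w 55.1 | tool shift mm [14.5 -8.8  5. ] turn -0.15
[[-0.019 -0.999 -0.043]
 [ 0.007 -0.043  0.999]
 [-1.     0.019  0.007]]
```

View pics/w12.png

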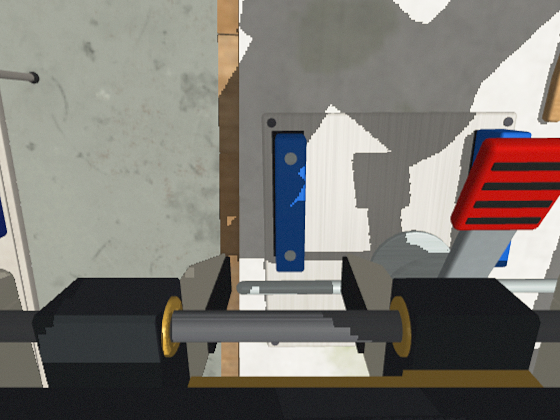

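```bash
python3 -c "
from h import *
c=optics.capture('wrist'); im=c['color']
cv2.imwrite('pics/w12z.png',cv2.resize(im[110:300,240:360],None,fx=5,fy=3.1,interpolation=cv2.INTER_CUBIC))
for p,z in (((291,158),58),((291,256),58),((271,123),12),((508,122),12),((274,131),12),((302,131),12)): print(p,won(p,z,c).round(1))
t=optics.capture('top')['color'];cv2.imwrite('pics/t12.png',cv2.resize(t[135:255,270:400],None,fx=5,fy=5,interpolation=cv2.INTER_CUBIC))"
```

```text
(291, 158) [ 488.7 -272.7   58. ]
(291, 256) [ 588. -268.   58.]
(271, 123) [ 459.7 -293.6   12. ]
(508, 122) [448.4 -46.8  12. ]
(274, 131) [ 467.7 -290.3   12. ]
(302, 131) [ 466.5 -261.1   12. ]
```

View pics/w12z.png

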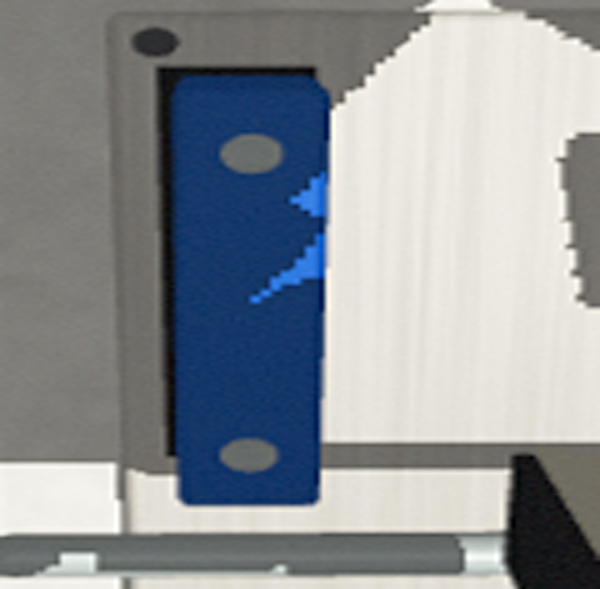

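View pics/t12.png

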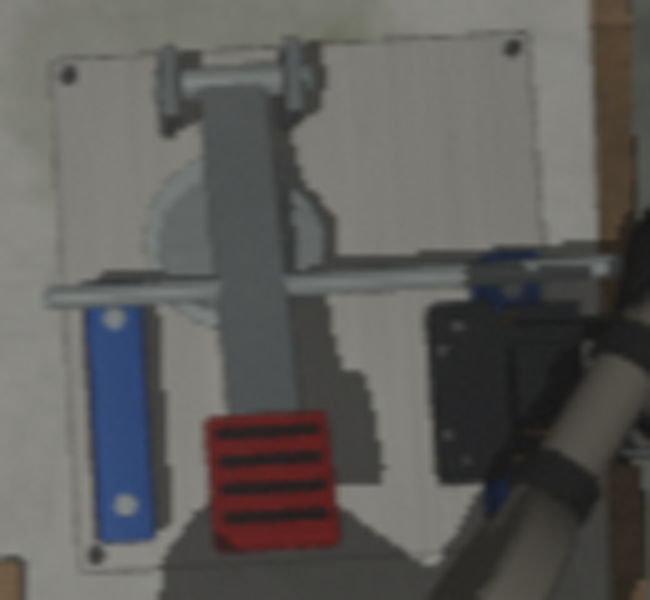

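In this view the bar is square (2.7° vs. plate 2.6°) and about 0.6 mm off lengthwise. Sideways it may be up to 2 mm off, which is within calibration. I'll move toward the pedal, close the fingers, and re-check from there with the top camera clear.

Request:
{"name": "send_rows", "arguments": {"commands": [[[-0.015,0.005,0.01,0,0.02],[-0.01,0.006,0.02,0,0],[-0.004,0.006,0.025,0,0],[-0.002,0.006,0.03,0,0],[-0.002,0.006,0.025,0,0],[-0.002,0,0.02,0,0],[0,0,0.01,0,0],[0,0,0,0,0],[0,0,0,0,0]]]}}

```text
time: 12.98
tool_pos: [479.5, -130.5, 252.9]
tcp_rot: [1.074, 1.51, 2.686]
contact_force: [1.0, -0.3, 0.4]
grip_width: 1.4
```

```bash
python3 -c "
from h import *
need(487,-129,200,92.6); print(tcp()[2].round(3))
c=optics.capture('wrist'); cv2.imwrite('pics/w13.png',c['color'])
t=optics.capture('top')['color'];cv2.imwrite('pics/t13.png',cv2.resize(t[135:255,270:400],None,fx=5,fy=5,interpolation=cv2.INTER_CUBIC))"
```

```text
t 12.98 p [ 479.5 -130.5  252.9] zyaw 92.28 F [ 1.  -0.3  0.4] w 1.4 | tool shift mm [ 52.5 -10.3  -0.3] turn -0.32
[[-0.054 -0.998 -0.04 ]
 [ 0.027 -0.041  0.999]
 [-0.998  0.053  0.029]]
```

View pics/w13.png

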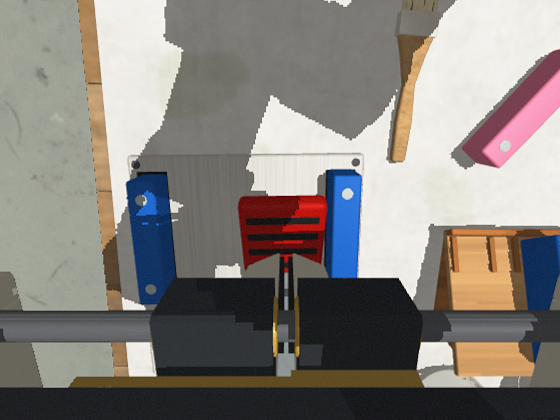

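View pics/t13.png

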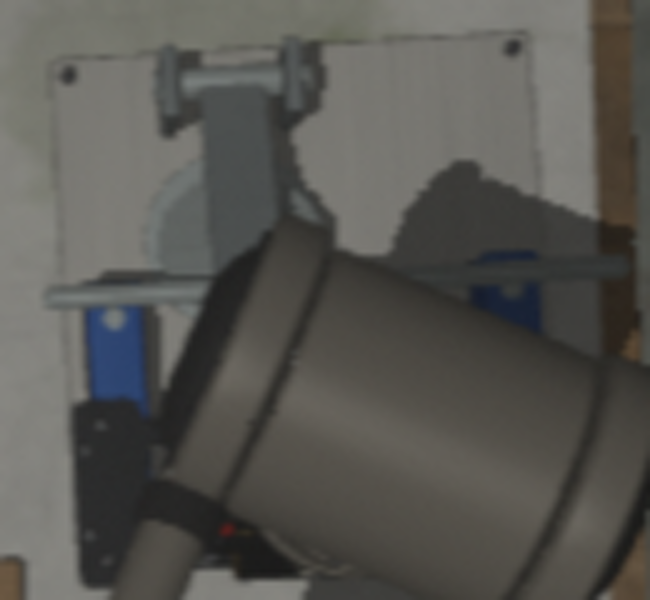

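```bash
python3 -c "
from h import *
P=lambda u,v:(270+(u+.5)/5-.5,135+(v+.5)/5-.5)
print(onz('top',P(512,289),58).round(1), onz('top',P(114,319),58).round(1))
c=optics.capture('wrist')
cv2.imwrite('pics/w13z.png',cv2.resize(c['color'][145:310,110:200],None,fx=5,fy=3.6,interpolation=cv2.INTER_CUBIC))
for p,z in (((141,200),58),((151,289),58),((347,194),58),((136,165),12),((355,162),12),((166,172),12)): print(p,won(p,z,c).round(1))"
```

```text
[ 592.5 -267.1   58. ] [578.7 -54.8  58. ]
(141, 200) [ 491.6 -275.3   58. ]
(151, 289) [ 591.6 -271.1   58. ]
(347, 194) [478.7 -64.   58. ]
(136, 165) [ 462.5 -295.5   12. ]
(355, 162) [450.7 -48.   12. ]
(166, 172) [ 469.3 -262.5   12. ]
```

View pics/w13z.png

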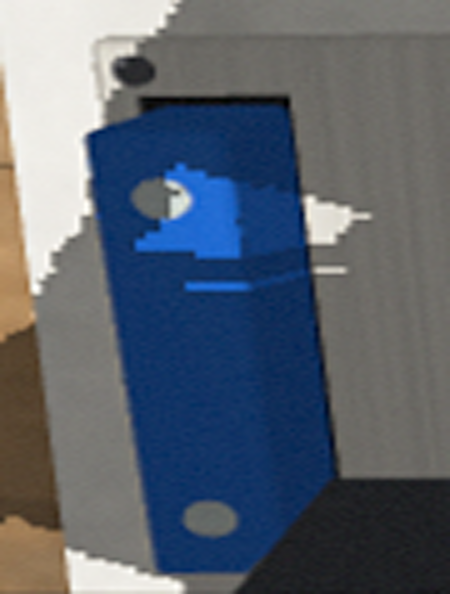

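The bar's left lower edge lies just inside the mark's left edge, with the near rim visible. So it is on the mark, square, and within about 2 mm. Good enough to proceed. Fingers are shut; approaching the pad.

Request:
{"name": "send_rows", "arguments": {"commands": [[[0.015,-0.003,0,0,0],[0.02,-0.004,0,0,0],[0.01,-0.003,0,0,0],[0,0,0,0,0]]]}}

```text
time: 13.52
tool_pos: [488.9, -134.0, 206.7]
tcp_rot: [1.081, 1.515, 2.686]
contact_force: [0.1, 0.5, 0.3]
grip_width: 0.5
```

```bash
python3 -c "
from h import *
need(487,-129,180,92.6); print(tcp()[2].round(3))
c=optics.capture('wrist'); cv2.imwrite('pics/w14.png',c['color'])"
```

```text
t 13.52 p [ 488.9 -134.   206.7] zyaw 91.91 F [0.1 0.5 0.3] w 0.5 | tool shift mm [26.9  0.4  4.3] turn -0.69
[[-0.05  -0.998 -0.033]
 [ 0.025 -0.035  0.999]
 [-0.998  0.05   0.026]]
```

View pics/w14.png

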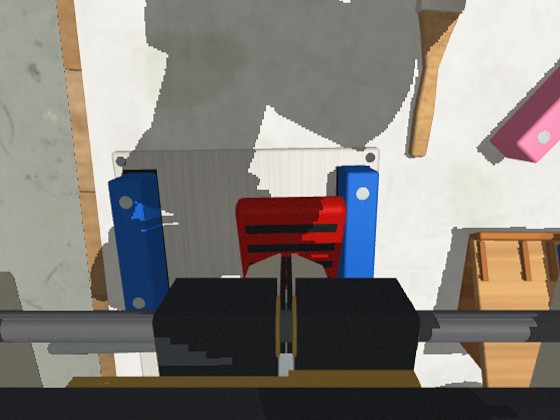

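The closed tips sit over the pad middle (pad cols 237–346, tips at 286). Lowering to contact.

Request:
{"name": "send_rows", "arguments": {"commands": [[[0.008,0,0.002,0,0],[0.008,0,0.001,0,0],[0.006,0,0,0,0],[0.005,0,0,0,0],[0.005,0,0,0,0]]]}}

```text
time: 13.98
tool_pos: [488.6, -131.5, 176.1]
tcp_rot: [1.086, 1.521, 2.69]
contact_force: [0.1, -0.5, 2.4]
grip_width: 0.4
```

```bash
python3 -c "
from h import *
need(467,-130,75,92.6)"
```

```text
t 13.98 p [ 488.6 -131.5  176.1] zyaw 91.87 F [ 0.1 -0.5  2.4] w 0.4 | tool shift mm [101.9  17.   -0.2] turn -0.73
```

Contact at z=176 with 2.4 N, as predicted. Pressing steadily along the arc.

Request:
{"name": "send_rows", "arguments": {"commands": [[[0.007,0.001,0,0,0],[0.008,0.001,0,0,0],[0.008,0.001,0,0,0],[0.008,0.002,0,0,0],[0.008,0.002,0,0,0],[0.008,0.002,0,0,0],[0.007,0.002,0,0,0],[0.006,0.002,0,0,0]]]}}

```text
time: 14.65
tool_pos: [473.3, -131.8, 112.4]
tcp_rot: [1.099, 1.528, 2.703]
contact_force: [4.5, -0.5, 3.5]
grip_width: 0.4
```

```bash
python3 -c "
from h import *
need(467,-130,75,92.6)
for n in ('scene',):
  c=optics.capture(n); cv2.imwrite('pics/%s15.png'%n,c['color'])
s=c['color'][180:330,200:420]; cv2.imwrite('pics/scene15z.png',cv2.resize(s,None,fx=3.6,fy=3.6,interpolation=cv2.INTER_CUBIC))"
```

```text
t 14.65 p [ 473.3 -131.8  112.4] zyaw 91.9 F [ 4.5 -0.5  3.5] w 0.4 | tool shift mm [37.7  4.8  1.3] turn -0.7
```

View pics/scene15z.png

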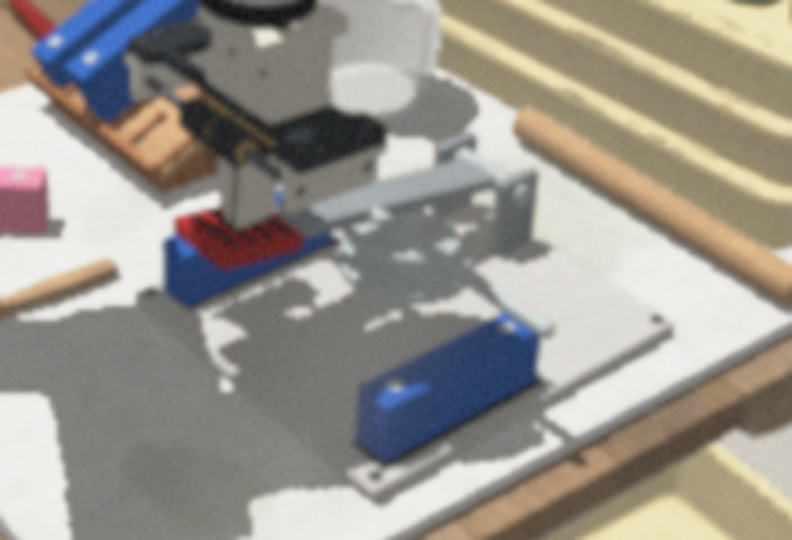

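The placed bar sits flat and the cross bar is coming down over both spacers. Continuing slower.

Request:
{"name": "send_rows", "arguments": {"commands": [[[0.006,0.001,0,0,0],[0.006,0.001,0,0,0],[0.006,0,0,0,0],[0.005,0,0,0,0],[0.004,0,0,0,0]]]}}

```text
time: 15.12
tool_pos: [468.7, -131.7, 83.3]
tcp_rot: [1.13, 1.526, 2.735]
contact_force: [-0.3, -1.6, 4.3]
grip_width: 0.8
```

```bash
python3 -c "
from h import *
need(467,-130,73,92.6)"
```

```text
t 15.12 p [ 468.7 -131.7   83.3] zyaw 91.92 F [-0.3 -1.6  4.3] w 0.8 | tool shift mm [10.4  1.2  1.6] turn -0.68
```

Request:
{"name": "send_rows", "arguments": {"commands": [[[0.004,0,0,0,0],[0.003,0,0,0,0],[0.002,0,0,0,0]]]}}

```text
time: 15.37
tool_pos: [468.1, -131.7, 73.1]
tcp_rot: [1.136, 1.525, 2.74]
contact_force: [-1.9, -1.2, 6.2]
grip_width: 0.0
```

Request:
{"name": "send_rows", "arguments": {"commands": [[[0.002,0,0,0,0]]]}}

```text
time: 15.45
tool_pos: [468.1, -131.8, 71.6]
tcp_rot: [1.138, 1.525, 2.742]
contact_force: [-8.4, 1.5, 35.9]
grip_width: 0.5
```

The force jumped to 36 N at z=71.6, so the stop is reached. Holding.

Request:
{"name": "send_rows", "arguments": {"commands": [[[0,0,0,0,0],[0.0005,0,0,0,0],[0.0005,0,0,0,0]]]}}

```text
time: 15.7
tool_pos: [468.1, -131.8, 72.3]
tcp_rot: [1.139, 1.526, 2.743]
contact_force: [-1.6, -1.5, 11.3]
grip_width: 0.4
```

```bash
python3 -c "
from h import *
need(467,-130,73,92.6)
c=optics.capture('scene'); cv2.imwrite('pics/scene16.png',c['color'])
s=c['color'][180:330,200:420]; cv2.imwrite('pics/scene16z.png',cv2.resize(s,None,fx=3.6,fy=3.6,interpolation=cv2.INTER_CUBIC))"
```

```text
t 15.7 p [ 468.1 -131.8   72.3] zyaw 91.9 F [-1.6 -1.5 11.3] w 0.4 | tool shift mm [-0.7  1.   1.8] turn -0.7
```

View pics/scene16z.png

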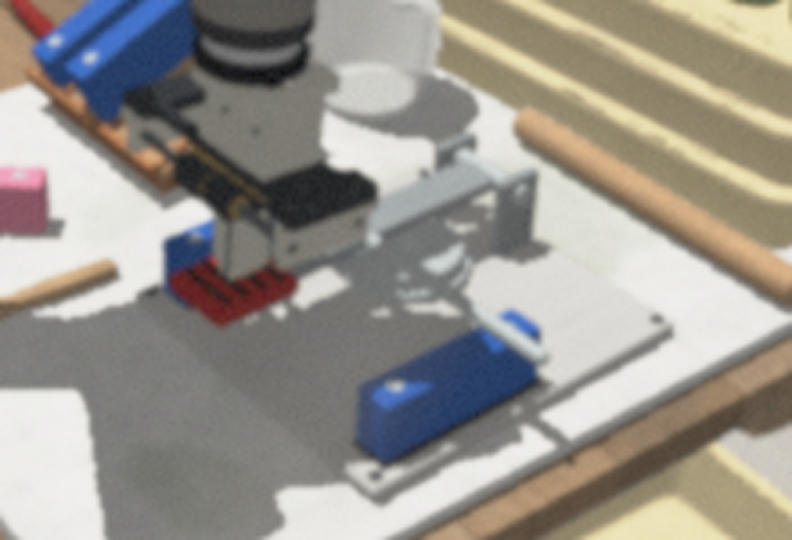

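The cross bar rests on the placed spacer near its far dot, and the pedal is level. Force is 11 N; I'll keep holding a little more firmly.

Request:
{"name": "send_rows", "arguments": {"commands": [[[0.001,0,0,0,0],[0.001,0,0,0,0],[0.001,0,0,0,0],[0.001,0,0,0,0]]]}}

```text
time: 16.08
tool_pos: [468.1, -131.8, 72.0]
tcp_rot: [1.147, 1.528, 2.752]
contact_force: [-3.9, -0.9, 15.3]
grip_width: 0.5
```

Request:
{"name": "send_rows", "arguments": {"commands": [[[0.001,0,0,0,0],[0.001,0,0,0,0],[0.001,0,0,0,0],[0.001,0,0,0,0],[0.001,0,0,0,0],[0.001,0,0,0,0]]]}}

```text
time: 16.58
tool_pos: [468.1, -131.8, 72.0]
tcp_rot: [1.162, 1.532, 2.768]
contact_force: [-4.3, 0.1, 15.6]
grip_width: 0.2
```

Held for over a second at 15 N. Letting it rise under control.

Request:
{"name": "send_rows", "arguments": {"commands": [[[-0.004,0,0,0,0],[-0.007,-0.001,0,0,0],[-0.009,-0.002,0,0,0],[-0.01,-0.002,0,0,0],[-0.01,-0.002,0,0,0],[-0.01,-0.002,0,0,0],[-0.01,-0.002,0,0,0],[-0.01,-0.002,0,0,0],[-0.01,-0.002,0,0,0],[-0.008,-0.001,0,0,0]]]}}

```text
time: 17.42
tool_pos: [486.8, -130.6, 161.4]
tcp_rot: [1.106, 1.525, 2.71]
contact_force: [2.3, -0.9, 1.1]
grip_width: 0.2
```

```bash
python3 -c "
from h import *
need(487,-130,240,92.6)"
```

```text
t 17.42 p [ 486.8 -130.6  161.4] zyaw 91.91 F [ 2.3 -0.9  1.1] w 0.2 | tool shift mm [-78.5   3.    2.2] turn -0.69
```

Request:
{"name": "send_rows", "arguments": {"commands": [[[-0.006,-0.001,0,0,0],[-0.006,0,0,0,0],[-0.008,0,0,0,0],[-0.015,0,0,0,0],[-0.02,0,0,0,0],[-0.025,0,0,0,0],[-0.025,0,0.01,0,0],[-0.01,0,0.02,0,0],[-0.005,0,0.03,0,0],[-0.003,0,0.03,0,0]]]}}

```text
time: 18.25
tool_pos: [485.8, -43.4, 290.1]
tcp_rot: [1.14, 1.508, 2.737]
contact_force: [-0.5, -0.4, 0.1]
grip_width: 0.4
```

Request:
{"name": "send_rows", "arguments": {"commands": [[[-0.003,0,0.03,0,0],[-0.003,0,0.03,0,0],[-0.003,0,0.03,0,0],[-0.003,0,0.03,0,0],[-0.003,0,0.025,0,0],[0,0,0.01,0,0],[0,0,0,0,0],[0,0,0,0,0]]]}}

```text
time: 18.92
tool_pos: [475.6, 121.6, 309.3]
tcp_rot: [1.216, 1.495, 2.817]
contact_force: [-0.5, -0.5, 0.1]
grip_width: 0.4
```

```bash
python3 -c "
from h import *
need(487,100,240,92.6)
c=optics.capture('scene'); cv2.imwrite('pics/scene17.png',c['color'])
t=optics.capture('top')['color'];cv2.imwrite('pics/top17.png',t);cv2.imwrite('pics/t17.png',cv2.resize(t[135:255,270:400],None,fx=5,fy=5,interpolation=cv2.INTER_CUBIC))"
```

```text
t 18.92 p [475.6 121.6 309.3] zyaw 91.66 F [-0.5 -0.5  0.1] w 0.4 | tool shift mm [ 67.8 -15.7 -23.7] turn -0.94
```

View pics/t17.png

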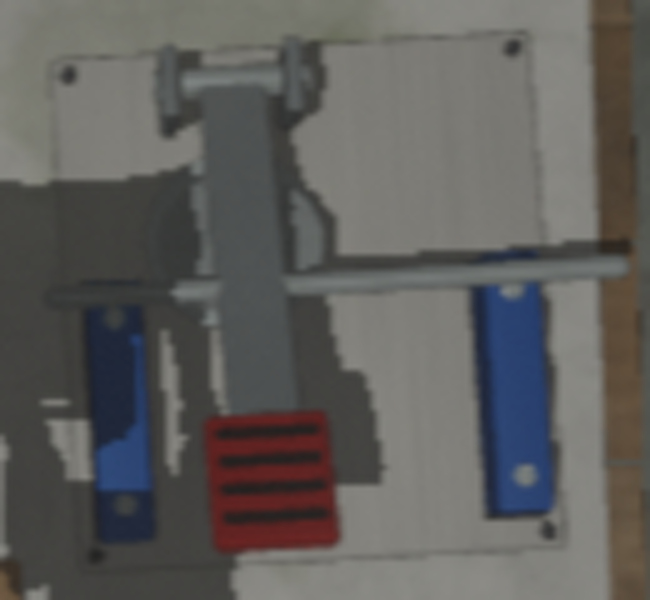

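View pics/scene17.png

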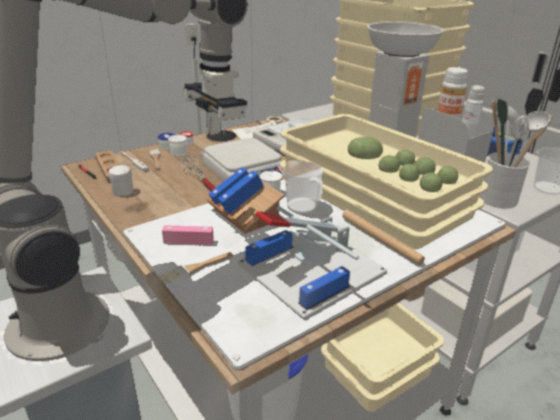

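```bash
python3 -c "
from h import *
P=lambda u,v:(270+(u+.5)/5-.5,135+(v+.5)/5-.5)
for p in ((512,289),(525,475)): print(onz('top',P(*p),58).round(1))
for p in ((114,319),(125,504)): print('fit',onz('top',P(*p),58).round(1))
o=monitor.get_obs(); print(np.abs(o['dq']).max())"
```

```text
[ 592.5 -267.1   58. ]
[ 493.4 -271.5   58. ]
fit [578.7 -54.8  58. ]
fit [479.9 -59.6  58. ]
0.005309075051230591
```

```bash
python3 -c "
from plant import close_job
print(close_job())"
```

```text
the job is handed in; nothing more can be done
None
```

The job is handed in at about 19 s of the 61 s allowed; no verdict is reported. The matching 46 mm spacer is on the empty rest, and the pedal has been pressed to the stop, held and let rise.

- **Choosing the spacer:** the dots of the three rack bars triangulated to three heights about 9 mm apart. The right-lane bar was the middle one, so I took that.
- **Placing it:** I levelled it against the front of the press plate, slid it under the cross bar onto the black mark and let go.
- **Pressing:** I pushed the pedal down with closed fingers. The stop came at pad height about 72 mm (73 expected), with a brief reading of 36 N. I held for about a second at 11–16 N, then eased it up and moved the arm clear.

**Final checks:**
- **Placed spacer:** flat, with yaw about 2.5° against 2.6–2.7° for the plate. It is within 1 mm lengthwise but about 2 mm left of the mark's centre line in both the top and wrist views. I left that alone because the calibration is only good to about 2 mm.
- **Cross bar:** in the pictures it came down on the placed spacer. Contact with the fitted spacer was not directly visible behind the arm and gripper.
- **Everything else:** the pedal is raised again. The fitted spacer's dots are where they were, the other rack bars and the pink bar look unmoved, and the robot touches nothing.

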